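Bring the inspection magnifier over the clamp

TASK

Swing the bench magnifier's friction arm by its upright wooden handle so that its round lens stands centred straight above the boss of the cast-iron clamp on the rim of the test pressing, then let go and leave it there. The handle is under the peg rail, so lean in beneath it and do not knock the rail; do not turn the pressing with its clamp, and leave the other things on the bench where they are.

Things in the scene. Friction and masses are not known exactly. Their poses are not given: they have to be found in the camera images.
- lens_arm (a joint): friction-held swing arm of the magnifier, turning about the upright spindle; rad, 0 = arm roughly square to the rail, handle under it; positive = counter-clockwise from above (handle moves away from the robot); stops at -0.8 and 0.8. Takes about 2 N at the handle, has no spring, stays where left.
- handle (a point): middle of the arm's upright round wooden handle, 118 mm above the bench; handle 18 mm in diameter, spanning 83 to 141 mm above the bench, at the arm's outer end 165 mm from the spindle axis. Below it the arm is a steel bar 12 mm wide, top at 93 mm, running from handle to spindle.
- lens (a point): centre of the round lens in the arm, 85 mm from the spindle axis on the straight line from spindle to handle, 88 mm above the bench; glass 48 mm across in a steel ring 58 mm across, 8 mm thick
- clamp_boss (a point): centre of the top of the round boss (20 mm across) on the upper jaw of the small cast-iron C-clamp gripping the rim of the warped test pressing; 85 mm from the spindle axis, 66 mm above the bench. Clamp 20 mm wide, out to 115 mm from the axis. Pressing (175 mm across, 48 mm high) and clamp sit on a stiff turntable on the same spindle, below the arm, at an angle that varies.
- pivot (a point): a point on the upright spindle axis of the jig, 88 mm above the bench; the spindle's cap on top is at 114 mm
- rail: fixed pine peg rail, 520 mm along its own y (ahead of the robot, away from it), spanning own x -30 to +20 mm, underside 250 and top 285 mm above the bench, posts at own y -240 and +240 mm. Origin at bench height under its middle; own x points to the jig. It passes over the handle (26 mm before to 9 mm beyond its own y axis): reach in from the other side (own -x), tool leaning 40 to 45 degrees.
- cone: loose bystander, to be left alone: chrome centring cone, 44 mm across the foot, 38 mm tall; origin at its underside
- disc_gauge: loose bystander, to be left alone: smoked acrylic disc gauge, 90 mm across, 5 mm thick, lying flat, small steel centre stud; origin at its underside
- puck: loose bystander, to be left alone: brass record weight, 72 mm across, 38 mm tall; origin at its underside
- driver: loose bystander, to be left alone: wooden-handled screwdriver lying flat; origin at its lying middle
- brush: loose bystander, to be left alone: brush lying flat; origin at its lying middle
- jar: loose bystander, to be left alone: small amber glass jar with steel cap, 50 mm across, 60 mm tall; origin at its underside
- case: loose bystander, to be left alone: closed dark wooden stylus case, 90 x 60 x 25 mm; origin at its underside

How it is judged:
At the end, for the whole second after the job is handed in: Seen from above, the lens centre is within 9 mm of the centre of the clamp's boss, the arm is at rest and released, and the clamp is within 6 mm of where it started (horizontal distance between lens and clamp_boss below 0.009 m and velocity of joint lens_arm between -0.02 and 0.02 rad/s and distance of clamp_boss from where it was at the start of the episode below 0.006 m); the robot touches nothing.
It fails at once if the clamped pressing is turned (clamp boss moved over 6 mm) (distance of clamp_boss from where it was at the start of the episode above 0.006 m).
It fails at once if the peg rail is knocked (over 10 N) (contact force between any of the fingers, the arm and rail above 10 N).
It fails at once if a bystander is shifted by more than 30 mm (distance of any of cone, disc_gauge, puck, driver, brush, jar, case from where it was at the start of the episode above 0.03 m).
It also fails if it takes over 35 s, if anything falls off the work surface, if the arm or the gripper's body presses on something with over 40 N, if the wrist force passes 120 N, or if a joint passes its speed limit or range.

ROBOT

A 7-joint arm with a two-finger parallel gripper is mounted at the origin on the work surface. World frame = base frame: x ahead of the robot, y to its left, z up, the work surface at z = 0. Lengths are in m, angles in rad, forces in N, time in s.
With the tool pointing down it reaches from about 0.4 to 0.85 m from the base axis. Payload 10.4 kg.
Tool frame: the origin (TCP) lies between the finger pads; the fingertips stand 19 mm ahead of it and the grasp point (between the pads) is the TCP (manip.tip_reach is the z of the fingertips in the tool frame, in m); z points along the fingers, y is the direction in which the jaws open and shut (so a half turn about z gives the same grasp; the last joint's range is limited). The gripper opens to 85 mm and grips with 20 to 120 N. Pads are 22 mm wide; open, the fingers measure 114 mm over their backs; the gripper's body (76 mm by 85 mm) begins 54 mm behind the grasp point. The pads swing forward as they close: fully open they stand 13 mm farther back than shut.
Start: joints at [-1.223, 0.332, -0.065, 1.46, 0.022, 1.35, -0.088], TCP at [0.226, 0.583, 0.25] pointing down, gripper open.
Joint ranges: [-2.6, 2.6], [-0.5, 2.12], [-1.47, 1.34], [0.16, 2.42], [-1.27, 4.41], [0.06, 2.06], [-2.6, 2.6]. Speed limits (rad/s): [2.22, 2.22, 2.79, 2.79, 3.14, 3.14, 3.14].

INTERFACE

Orientations are given as a unit quaternion [x, y, z, w].
In Python, from workcell import sensors, cams, manip gives the robot as it stands.
- The arm moves only by the shell command python3 -m jog 'ROWS' [FORCE]. ROWS is JSON, a list of rows, each a list of 3 entries, a list of its own where there are three numbers: the shift along the world's x, y, z in m, then the turn, a rotation vector about the world's x, y, z in rad, then the opening in per cent of the stroke, from 0 (shut) to 100 (fully open). In form: [[[dx, dy, dz], [wx, wy, wz], grip], ...]. A call has 1 to 5 rows; each row shifts and turns the pose as measured when the row begins; what a row does not reach is not made up. A row lasts 1/8 s, in which the tool goes at most 62.5 mm and 10.7 degrees, less where a joint would pass 70% of its speed; a pose out of reach is approached as far as the arm can. A call with a gripper value outside its range is refused whole. The fingers move at their own pace and stop on an object; FORCE is the grip in N (left out, the last holds). Time passes only in rows, so rows that do not move let the fingers close. It gives the time, the measured TCP pose, the force and the opening at its end, in the units of the state.
- sensors.get_obs(): the state, without advancing time (a new reading comes with each control period).
- cams.camera(name): name is "side" or "top" or "wrist"; returns (picture, depth): 420x560x3 uint8, red, green, blue; 420x560 float32, m along the optical axis (not along the pixel's ray), 0 where there is no reading.
- cams.camera_model(name): a dict with "intrinsics" (3x3 intrinsics, pixels), "view" (4x4, takes a point from world to camera coordinates). Camera axes: x right, y down, z forward; pixel columns grow to the right and rows downward; lengths in m; the calibration is good to about 2 mm. A picture is of the moment at which its call begins: read the wrist's pose just before it. camera_model takes no time and is no camera call; for the wrist camera it gives the pose at the moment of the call.
- manip.hand_in(): hands the job in, once; it reports no verdict.
The state is a dict: "clock": time; "joint_pos": joint angles; "joint_velocities": joint speeds; "tau": joint torques, N m; "position": TCP position; "ee_rot": TCP orientation; "ft_force": force on the tool from outside, world axes, zero at the start; "torque": the same for the moment, N m; "grip_width": opening from 0.0 (shut) to 1.0 (fully open).
Only numpy, scipy, OpenCV 4.12 (cv2) and the standard library are available. Lean on these libraries where they do the work, as an engineer would, in place of code of your own. Each camera call takes 0.05 s, during which the arm holds its last target.

## Working session

There is one attempt and no reset: what is moved stays moved. The work goes in short steps, Python scripts to look and compute and a shell command to move; the robot and the scene stay as the last step left them, time stands still between calls to the robot, and variables do not carry over. Pictures are saved under pics/ and viewed, and the job is handed in when it is done.

```bash
ls; mkdir -p pics
python3 - <<'E'
from workcell import sensors,cams,manip
import cv2,numpy as np
o=sensors.get_obs();print(o['clock'],o['position'],o['ee_rot'],o['grip_width'],manip.tip_reach)
for n in ['top','side']:
    p,d=cams.camera(n);m=cams.camera_model(n)
    np.savez(f'pics/{n}0.npz',p=p,d=d,K=m['intrinsics'],V=m['view'])
    cv2.imwrite(f'pics/{n}0.png',cv2.resize(p[...,::-1],(800,600)))
    print(n,np.round(m['intrinsics'],1).tolist(),np.round(m['view'],3).tolist())
E
```

```text
pics
0.0 [0.22632029 0.58218908 0.24951873] [ 1.84316119e-01  9.82866749e-01 -7.13581279e-04 -1.12381871e-04] 0.9977771032729352 0.019
top [[479.4, 0.0, 277.4], [0.0, 479.4, 211.2], [0.0, 0.0, 1.0]] [[0.003, -1.0, 0.007, 0.007], [-0.985, -0.004, -0.17, 0.538], [0.17, -0.006, -0.985, 1.314], [0.0, 0.0, 0.0, 1.0]]
side [[381.6, 0.0, 282.2], [0.0, 381.6, 211.2], [0.0, 0.0, 1.0]] [[0.98, -0.2, 0.005, -0.516], [-0.181, -0.896, -0.405, 0.143], [0.086, 0.396, -0.914, 0.998], [0.0, 0.0, 0.0, 1.0]]
```

View pics/top0.png

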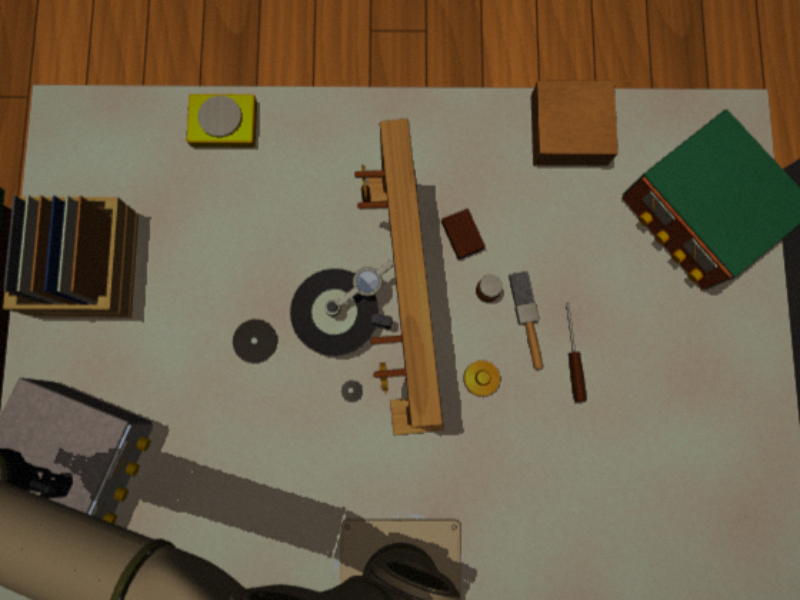

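View pics/side0.png

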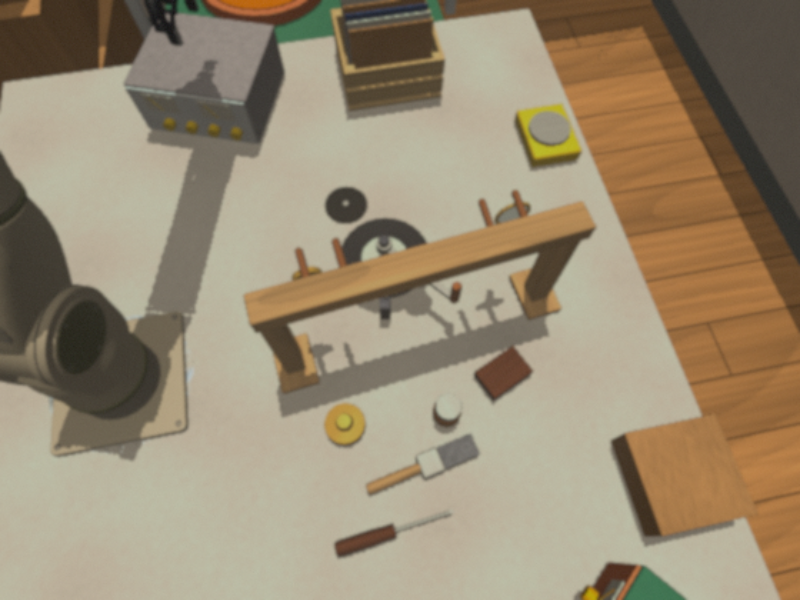

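Run:
```python
import cv2,numpy as np
for n,(r0,r1,c0,c1) in dict(top=(170,270,190,310),side=(120,260,170,410)).items():
    p=np.load(f'pics/{n}0.npz')['p'][r0:r1,c0:c1,::-1]
    s=min(800//p.shape[1],600//p.shape[0]); cv2.imwrite(f'pics/{n}0c.png',cv2.resize(p,None,fx=s,fy=s,interpolation=cv2.INTER_CUBIC));print(n,s)
```

```text
top 6
side 3
```

View pics/top0c.png

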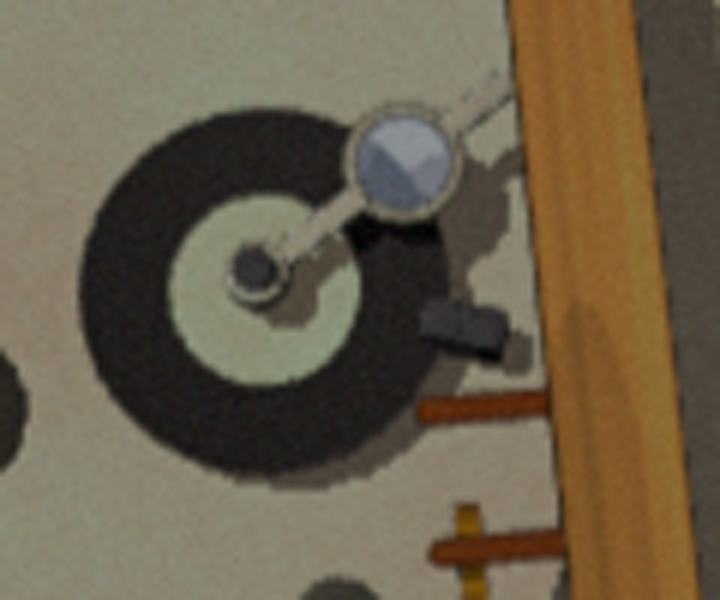

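View pics/side0c.png

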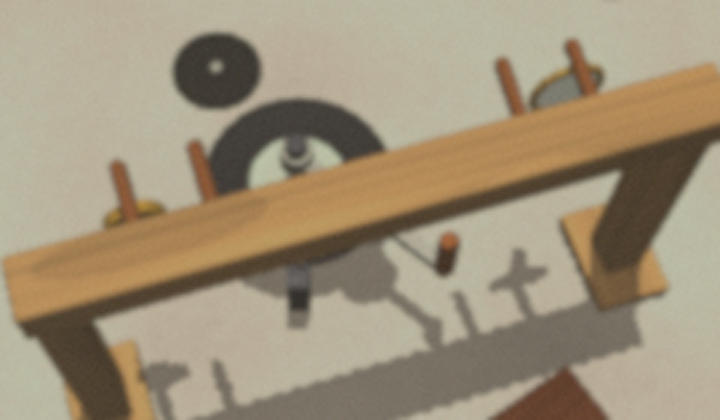

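```bash
cat > h.py <<'E'
import numpy as np,cv2
def ray(K,V,px,z):
    R,t=V[:3,:3],V[:3,3]; c=-R.T@t
    d=R.T@np.linalg.solve(K,np.array([px[0],px[1],1.]))
    return c+d*(z-c[2])/d[2]
def cloud(K,V,d):
    v,u=np.mgrid[:d.shape[0],:d.shape[1]]
    P=np.stack([(u-K[0,2])/K[0,0]*d,(v-K[1,2])/K[1,1]*d,d],-1)
    return (P-V[:3,3])@V[:3,:3]
E
python3 - <<'E'
from h import *
f=np.load('pics/top0.npz');K,V,d=f['K'],f['V'],f['d']
P=lambda x,y:(190+(x+.5)/6-.5,170+(y+.5)/6-.5)
def L(n,px,z):
    q=ray(K,V,px,z);print(n,np.round(q[:2],4));return q
piv=L('piv',P(255,267),.114);lens=L('lens',P(403,162),.092)
cl=L('clamp',P(467,327),.062)
for q in [(422,300),(422,340),(508,320),(500,360)]:L('c',P(*q),.06)
L('press',P(265,290),.048)
for n,q in dict(lens=lens,clamp=cl).items():
    v=(q-piv)[:2];print(n,np.hypot(*v),np.degrees(np.arctan2(v[1],v[0])))
C=cloud(K,V,d)
for (x,y) in [(430,320),(445,320),(460,325),(475,330),(490,335),(500,340),(255,267),(403,162)]:
    u,v=map(int,np.round(P(x,y)));print((x,y),np.round(C[v,u],4))
for q in [(384,120),(409,120),(413,425),(440,427)]:L('rail',(q[0]*.7,q[1]*.7),.285)
g=np.load('pics/side0.npz');K2,V2=g['K'],g['V']
S=lambda x,y:(170+(x+.5)/3-.5,120+(y+.5)/3-.5)
print('handle',ray(K2,V2,S(449,238),.141),ray(K2,V2,S(443,271),.083))
print('boss side?',ray(K2,V2,S(299,270),.066),ray(K2,V2,S(298,323),.03))
C2=cloud(K2,V2,g['d'])
for q in [(446,255),(299,275),(299,285),(299,300)]:
    u,v=map(int,np.round(S(*q)));print(q,np.round(C2[v,u],4))
for n,q,z in [('jar',(490,282),.06),('puck',(482,378),.038),('case',(463,233),.025),('brush1',(522,275),.01),('brush2',(538,368),.01)]:L(n,(q[0]*.7,q[1]*.7),z)
E
```

```text
piv [0.5176 0.1313]
lens [0.5704 0.0663]
clamp [0.4984 0.0368]
c [0.5113 0.0579]
c [0.4925 0.0578]
c [0.5021 0.0178]
c [0.4832 0.0214]
press [0.5176 0.1323]
lens 0.08372355173471614 -50.91691066206062
clamp 0.09635540205358308 -101.52510828928918
(430, 320) [0.501  0.0547 0.0645]
(445, 320) [0.5006 0.0463 0.0678]
(460, 325) [0.4978 0.0407 0.0673]
(475, 330) [0.4962 0.0324 0.0594]
(490, 335) [0.4959 0.0268 0.0615]
(500, 340) [0.4925 0.0212 0.0657]
(255, 267) [0.5177 0.1314 0.1149]
(403, 162) [0.5691 0.0655 0.093 ]
rail [0.8118 0.0324]
rail [ 0.8121 -0.0104]
rail [ 0.2985 -0.0166]
rail [ 0.2955 -0.0593]
handle [0.61848564 0.00385361 0.141     ] [0.61806502 0.00064052 0.083     ]
boss side? [0.49894405 0.03341889 0.066     ] [ 0.49059551 -0.00084624  0.03      ]
(446, 255) [ 0.6146 -0.0044  0.1256]
(299, 275) [0.4979 0.0337 0.0572]
(299, 285) [0.4955 0.0208 0.0612]
(299, 300) [0.4943 0.0177 0.0352]
jar [ 0.5756 -0.1761]
puck [ 0.3879 -0.1597]
case [ 0.6852 -0.1278]
brush1 [ 0.6008 -0.2496]
brush2 [ 0.41   -0.2763]
```

```bash
python3 -m jog '[[[0,0,0.06],[0,0,0],60],[[0,0,0.06],[0,0,0],60],[[0.03,-0.01,0.05],[0,0,-0.08],60],[[0.05,-0.03,0],[0,0,-0.08],60],[[0.05,-0.03,0],[0,0,-0.08],60]]'; python3 -m jog '[[[0.05,-0.03,0],[0,0,-0.08],60],[[0.05,-0.03,0],[0,0,-0.08],60],[[0.045,-0.04,0],[0,0,-0.08],60],[[0.03,-0.05,0],[0,0,-0.08],60],[[0.03,-0.05,0],[0,0,-0.08],60]]'
```

```text
clock: 0.72
position: [0.3535, 0.5113, 0.4214]
ee_rot: [0.299, 0.954, -0.003, -0.002]
ft_force: [0.7, 0.8, 0.1]
grip_width: 0.601
clock: 1.35
position: [0.5647, 0.3052, 0.4183]
ee_rot: [0.488, 0.873, -0.005, -0.004]
ft_force: [-0.0, -0.4, -0.2]
grip_width: 0.604
```

```bash
python3 -m jog '[[[0.01,-0.06,0],[0,0,-0.1],60],[[0.01,-0.06,0],[0,0,-0.1],60],[[0.01,-0.06,0],[0,0,-0.1],60],[[0.01,-0.06,0],[0,0,-0.1],60],[[0.01,-0.06,0],[0,0,-0.06],60]]'; python3 -m jog '[[[0,-0.06,0],[0.1,0,0],60],[[0,-0.06,0],[0.15,0,0],60],[[0,-0.05,0],[0.15,0,0],60],[[0,-0.03,0],[0.15,0,0],60],[[0,0,0],[0.15,0,0],60]]'
python3 - <<'E'
from workcell import sensors
import numpy as np
from scipy.spatial.transform import Rotation as R
o=sensors.get_obs();print(o['position'],R.from_quat(o['ee_rot']).as_matrix().round(3),np.round(o['joint_pos'],2))
E
```

```text
clock: 1.98
position: [0.6155, -0.0032, 0.415]
ee_rot: [0.68, 0.734, -0.006, -0.006]
ft_force: [0.5, 1.0, -0.1]
grip_width: 0.599
clock: 2.6
position: [0.6147, -0.2104, 0.4137]
ee_rot: [0.633, 0.689, 0.255, -0.243]
ft_force: [0.5, 1.7, 0.6]
grip_width: 0.598
[ 0.61472746 -0.21043761  0.41374359] [[-0.08   0.997 -0.011]
 [ 0.748  0.067  0.66 ]
 [ 0.658  0.044 -0.751]] [ 0.33  0.64  0.41  0.9  -0.86  2.05  0.56]
```

Run:
```python
from workcell import sensors,cams
from h import *
for n in ['wrist','side']:
    m=cams.camera_model(n);p,d=cams.camera(n)
    np.savez(f'pics/{n}1.npz',p=p,d=d,K=m['intrinsics'],V=m['view'])
    cv2.imwrite(f'pics/{n}1.png',cv2.resize(p[...,::-1],(800,600)))
```

```text
(no output)
```

View pics/wrist1.png

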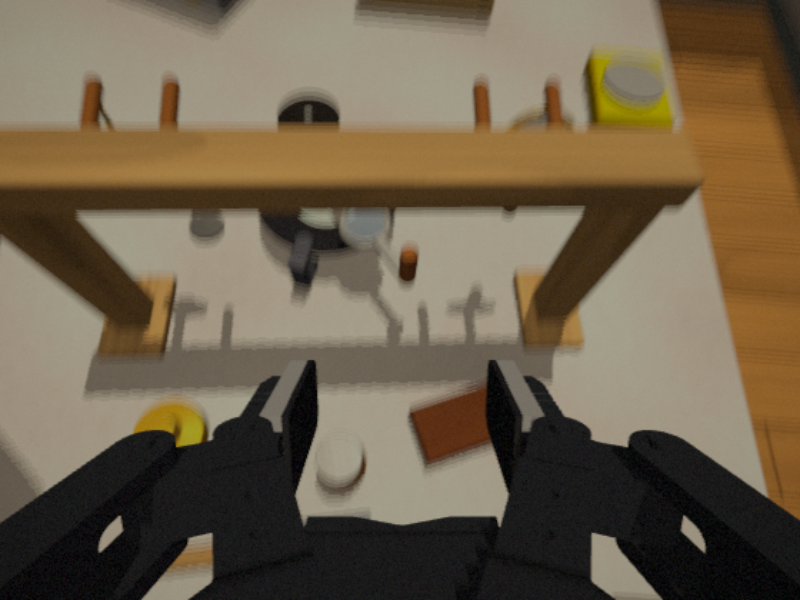

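View pics/side1.png

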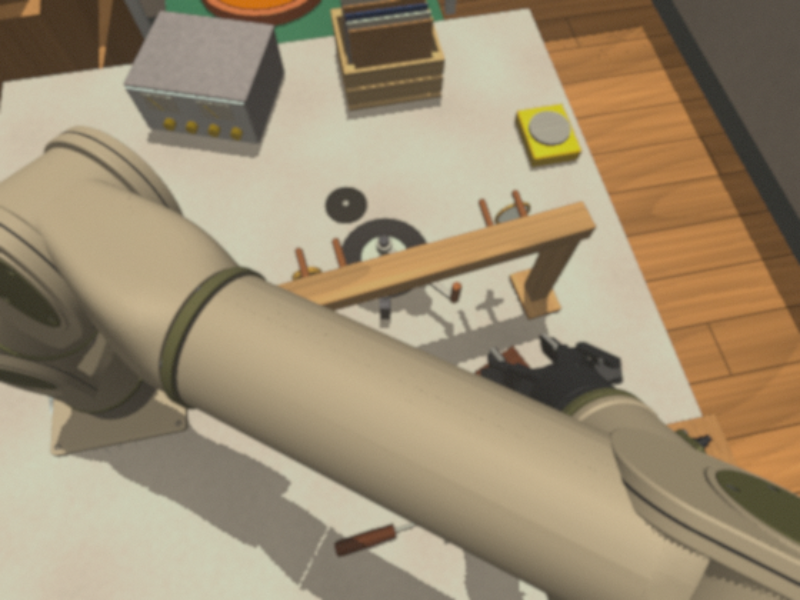

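Run:
```python
from h import *
f=np.load('pics/wrist1.npz');K,V,d,p=f['K'],f['V'],f['d'],f['p']
print('cam',-V[:3,:3].T@V[:3,3])
print('handle top',ray(K,V,(408*.7,249*.7),.141))
g=np.load('pics/side1.npz');C=cloud(g['K'],g['V'],g['d'])
for q in [(225,300),(300,340),(400,380),(500,430),(600,470),(240,260),(280,280)]:
    u,v=int(q[0]*.7),int(q[1]*.7);print(q,C[v,u].round(3))
c=p[130:230,170:330,::-1];cv2.imwrite('pics/w1c.png',cv2.resize(c,None,fx=5,fy=5,interpolation=cv2.INTER_CUBIC))
```

```text
cam [ 0.61025482 -0.24238553  0.54975329]
handle top [0.61789218 0.01120698 0.141     ]
(225, 300) [ 0.369 -0.22   0.677]
(300, 340) [ 0.411 -0.255  0.681]
(400, 380) [ 0.462 -0.291  0.683]
(500, 430) [ 0.507 -0.328  0.687]
(600, 470) [ 0.55  -0.358  0.69 ]
(240, 260) [ 0.233  0.207 -0.001]
(280, 280) [0.307 0.145 0.001]
```

View pics/w1c.png

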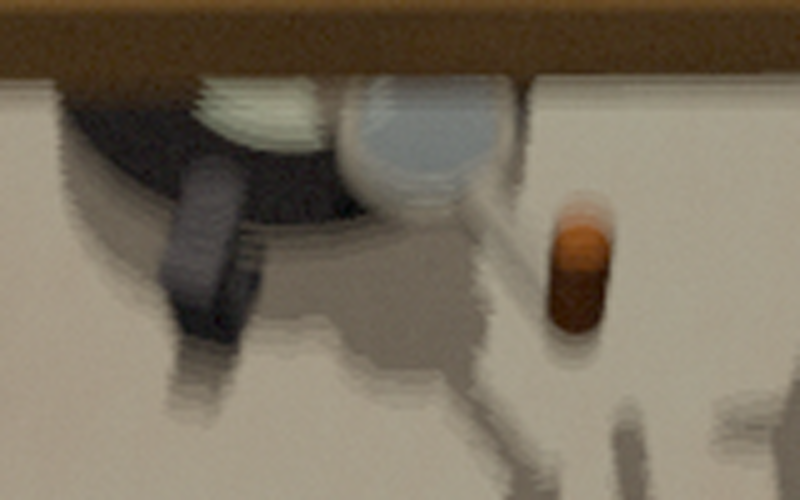

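```bash
python3 -m jog '[[[0,-0.01,-0.05],[0,0,0],50],[[0,-0.01,-0.05],[0.04,0,0],50],[[0.005,0.03,-0.035],[0.02,0,0],50],[[0,0.03,-0.033],[0,0,0],50],[[0,0,0],[0,0,0],50]]'
python3 - <<'E'
from workcell import sensors,cams
from h import *
from scipy.spatial.transform import Rotation as R
o=sensors.get_obs();print(o['position'],R.from_quat(o['ee_rot']).as_matrix().round(3),np.round(o['joint_pos'],2),o['ft_force'])
for n in ['wrist']:
    m=cams.camera_model(n);p,d=cams.camera(n)
    np.savez(f'pics/{n}2.npz',p=p,d=d,K=m['intrinsics'],V=m['view'])
    cv2.imwrite(f'pics/{n}2.png',cv2.resize(p[...,::-1],(800,600)))
E
```

```text
clock: 3.32
position: [0.6202, -0.1649, 0.2389]
ee_rot: [0.625, 0.685, 0.27, -0.26]
ft_force: [0.2, -0.2, 0.2]
grip_width: 0.497
[ 0.62015364 -0.16493486  0.23889453] [[-0.084  0.996 -0.019]
 [ 0.716  0.074  0.694]
 [ 0.693  0.045 -0.719]] [ 0.26  0.66  0.38  1.25 -0.83  1.77  0.76] [ 0.1521711  -0.24004435  0.18638798]
```

View pics/wrist2.png

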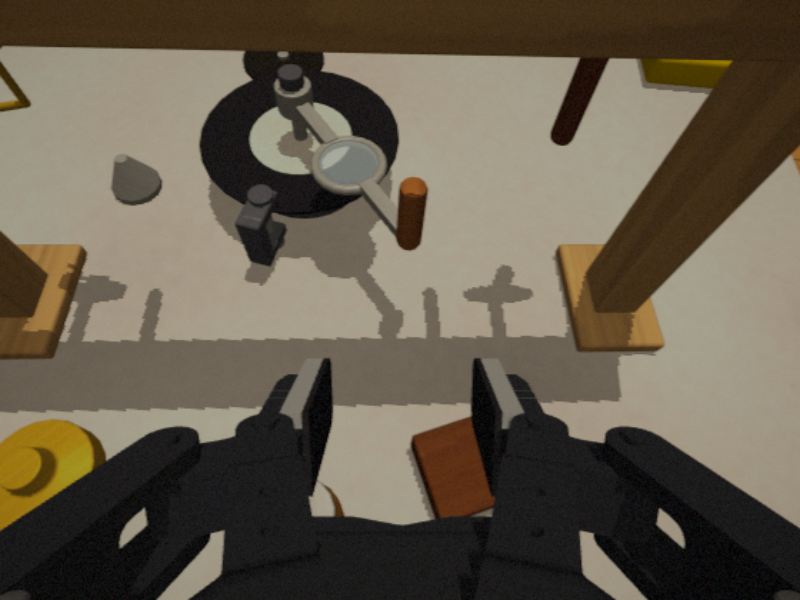

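Run:
```python
from h import *
f=np.load('pics/wrist2.npz');K,V,d,p=f['K'],f['V'],f['d'],f['p']
c=p[35:195,140:310,::-1];cv2.imwrite('pics/w2c.png',cv2.resize(c,None,fx=3.5,fy=3.5,interpolation=cv2.INTER_CUBIC))
def L(n,q,z):
    r=ray(K,V,(q[0]*.7,q[1]*.7),z);print(n,r.round(4));return r
piv=L('cap',(290,72),.114);b=L('boss',(261,193),.066);l=L('lens',(348,164),.09);h=L('htop',(413,187),.141)
L('hbot',(408,246),.083);L('press',(300,140),.048)
for n,q in dict(b=b,l=l,h=h).items():
    v=(q-piv)[:2];print(n,np.hypot(*v),np.degrees(np.arctan2(v[1],v[0])))
```

```text
cap [0.5172 0.1304 0.114 ]
boss [0.5021 0.0486 0.066 ]
lens [0.5694 0.0638 0.09  ]
htop [0.619  0.0018 0.141 ]
hbot [ 0.6194 -0.0012  0.083 ]
press [0.5169 0.1267 0.048 ]
b 0.08319956563607271 -100.4601053462065
l 0.08467693272978874 -51.95716375283502
h 0.16403283867562488 -51.673832699855346
```

View pics/w2c.png

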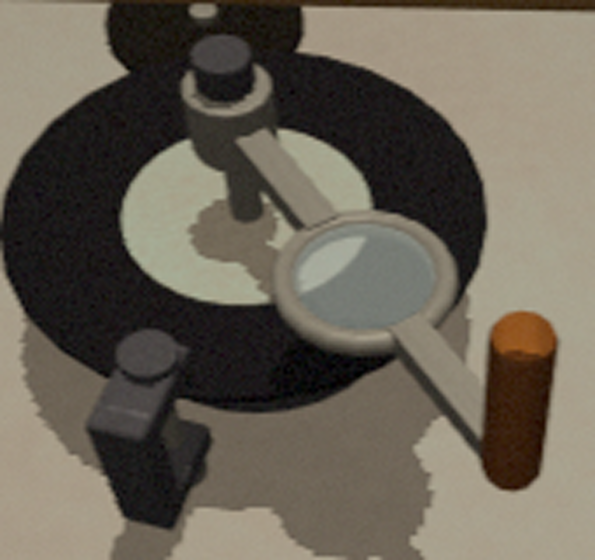

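```bash
python3 -m jog '[[[0,0.04,-0.015],[0,0,0],50],[[0,0.04,-0.018],[0,0,0],50],[[0,0,0],[0,0,0],50]]'; python3 -m jog '[[[0,0.02,-0.021],[0,0,0],50],[[0,0.02,-0.021],[0,0,0],50],[[0,0,0],[0,0,0],50]]'
python3 - <<'E'
from workcell import sensors,cams
from h import *
from scipy.spatial.transform import Rotation as R
o=sensors.get_obs();print(o['position'],R.from_quat(o['ee_rot']).as_matrix().round(3),np.round(o['joint_pos'],2),o['ft_force'])
for n in ['wrist','side']:
    m=cams.camera_model(n);p,d=cams.camera(n)
    np.savez(f'pics/{n}3.npz',p=p,d=d,K=m['intrinsics'],V=m['view'])
    cv2.imwrite(f'pics/{n}3.png',cv2.resize(p[...,::-1],(800,600)))
E
```

```text
clock: 3.75
position: [0.6225, -0.0869, 0.2121]
ee_rot: [0.625, 0.688, 0.27, -0.253]
ft_force: [0.5, -0.3, -0.4]
grip_width: 0.501
clock: 4.12
position: [0.6251, -0.0511, 0.1749]
ee_rot: [0.625, 0.69, 0.27, -0.247]
ft_force: [-0.4, 0.6, -0.4]
grip_width: 0.499
[ 0.6250852  -0.05110772  0.17492464] [[-0.097  0.995 -0.002]
 [ 0.729  0.073  0.681]
 [ 0.678  0.064 -0.733]] [ 0.11  0.59  0.33  1.48 -0.85  1.52  0.75] [-0.37295723  0.56267476 -0.44783158]
```

View pics/wrist3.png

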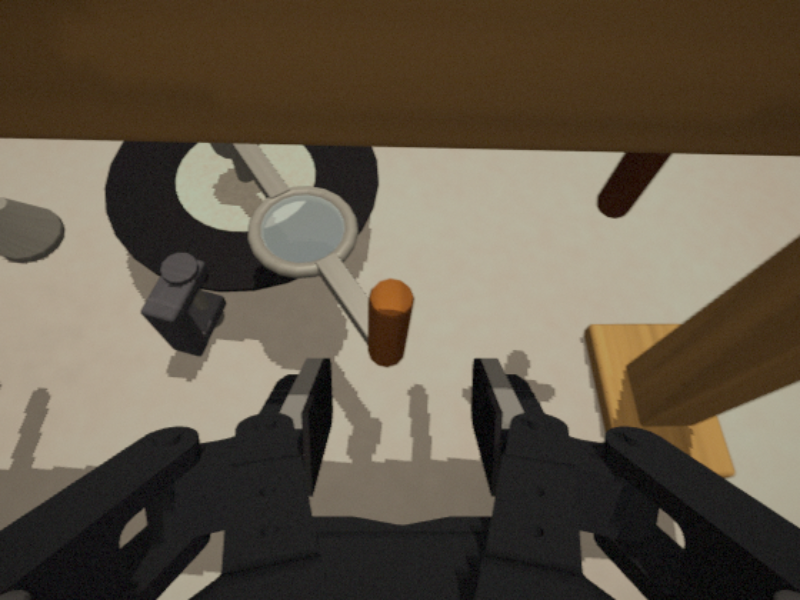

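View pics/side3.png

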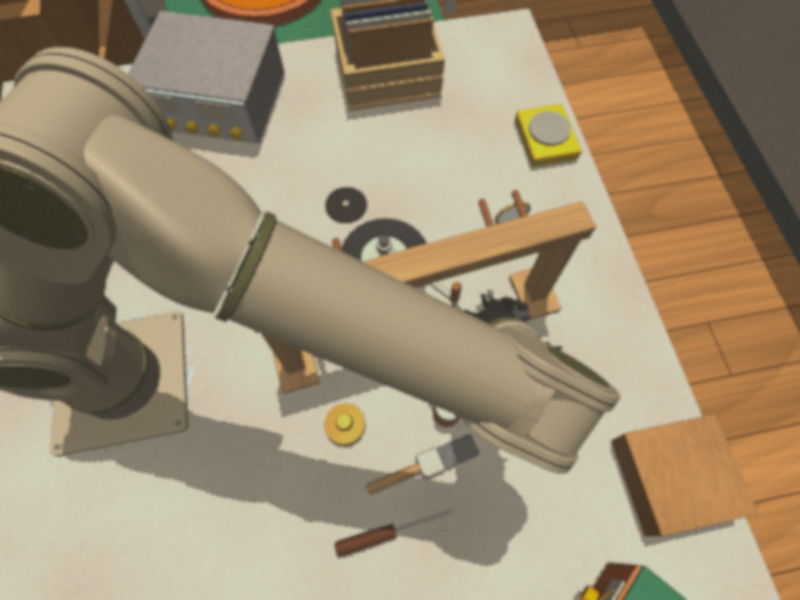

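```bash
python3 - <<'E'
from h import *
g=np.load('pics/side3.npz');C=cloud(g['K'],g['V'],g['d'])
for q in [(245,270),(260,280),(300,290),(330,260),(400,300),(370,350),(500,350)]:
    u,v=int(q[0]*.7),int(q[1]*.7);print(q,C[v,u].round(3))
E
python3 -m jog '[[[-0.004,0.018,-0.019],[0.03,0,0],50],[[-0.003,0.018,-0.019],[0.02,0,0],50],[[0,0,0],[0,0,0],50]]'
```

```text
(245, 270) [ 0.368 -0.162  0.605]
(260, 280) [ 0.376 -0.167  0.594]
(300, 290) [ 0.404 -0.175  0.583]
(330, 260) [ 0.43  -0.15   0.576]
(400, 300) [ 0.483 -0.184  0.548]
(370, 350) [ 0.451 -0.22   0.54 ]
(500, 350) [ 0.568 -0.229  0.499]
clock: 4.6
position: [0.6187, -0.0178, 0.1373]
ee_rot: [0.62, 0.682, 0.289, -0.26]
ft_force: [0.0, -0.2, 0.4]
grip_width: 0.501
```

```bash
python3 -m jog '[[[0,0.01,-0.011],[0,0,0],50],[[0,0.009,-0.01],[0,0,0],50],[[0,0,0],[0,0,0],50]]'
python3 - <<'E'
from workcell import sensors,cams
from h import *
from scipy.spatial.transform import Rotation as R
o=sensors.get_obs();print(o['position'],R.from_quat(o['ee_rot']).as_matrix().round(3),np.round(o['joint_pos'],2),o['ft_force'])
for n in ['wrist']:
    m=cams.camera_model(n);p,d=cams.camera(n)
    cv2.imwrite(f'pics/{n}4.png',cv2.resize(p[...,::-1],(800,600)))
E
```

```text
clock: 4.97
position: [0.6189, 0.0024, 0.1151]
ee_rot: [0.62, 0.682, 0.289, -0.26]
ft_force: [-0.4, -1.0, 0.3]
grip_width: 0.501
[0.61893812 0.00237171 0.11506495] [[-0.096  0.995  0.004]
 [ 0.695  0.064  0.716]
 [ 0.713  0.072 -0.698]] [ 0.08  0.63  0.28  1.59 -0.93  1.41  0.82] [-0.36281045 -0.96142976  0.32087631]
```

View pics/wrist4.png

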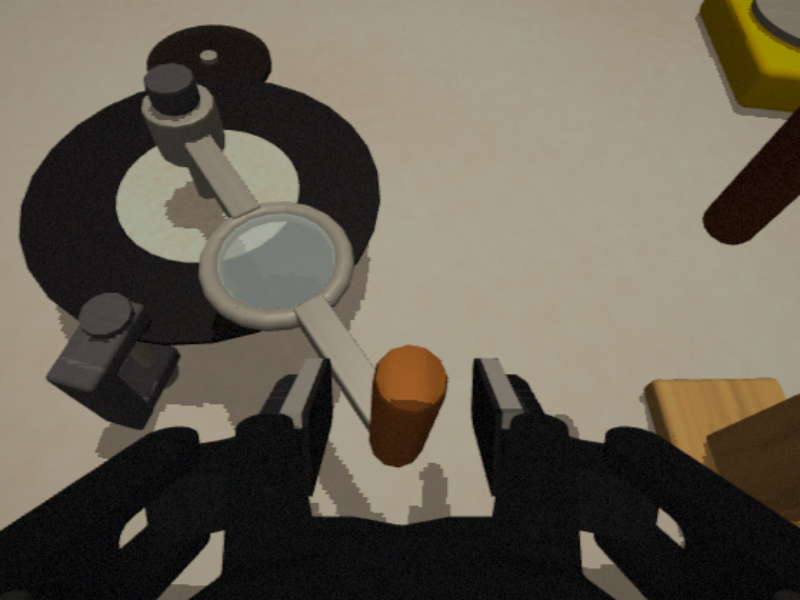

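```bash
python3 -m jog '[[[-0.012,-0.001,0],[0,0,0],50],[[-0.010,-0.007,0],[0,0,0],50],[[-0.010,-0.006,0],[0,0,0],50],[[-0.012,-0.006,0],[0,0,0],50],[[-0.012,-0.005,0],[0,0,0],50]]'
python3 - <<'E'
from workcell import sensors,cams
from h import *
from scipy.spatial.transform import Rotation as R
o=sensors.get_obs();print(o['position'],R.from_quat(o['ee_rot']).as_matrix().round(3),np.round(o['joint_pos'],2),o['ft_force'])
for n in ['wrist']:
    m=cams.camera_model(n);p,d=cams.camera(n)
    cv2.imwrite(f'pics/{n}5.png',cv2.resize(p[...,::-1],(800,600)))
E
```

```text
clock: 5.65
position: [0.5606, -0.0273, 0.1162]
ee_rot: [0.621, 0.681, 0.29, -0.257]
ft_force: [1.4, -0.6, -2.3]
grip_width: 0.498
[ 0.56055916 -0.02730541  0.11624547] [[-0.096  0.995  0.01 ]
 [ 0.698  0.061  0.714]
 [ 0.71   0.075 -0.7  ]] [ 0.12  0.55  0.31  1.72 -0.89  1.41  0.9 ] [ 1.37096552 -0.63037378 -2.33268456]
```

View pics/wrist5.png

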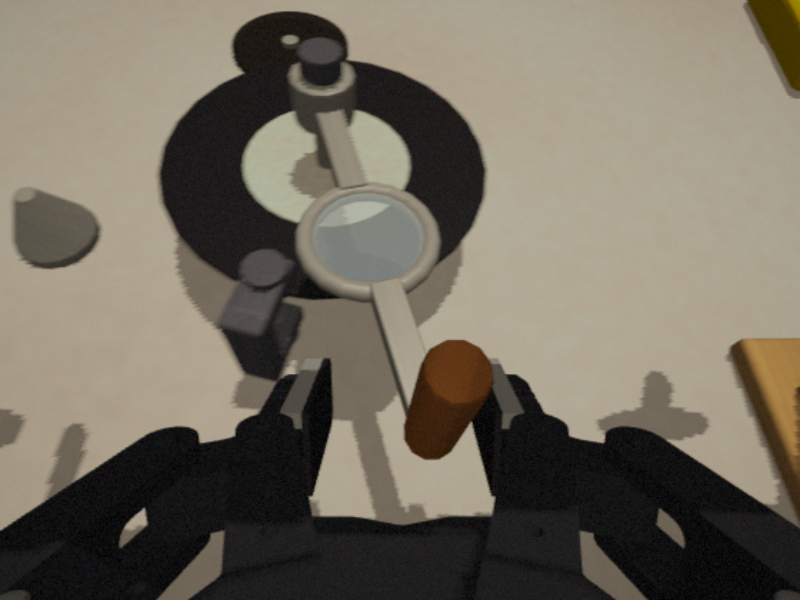

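```bash
python3 -m jog '[[[-0.014,-0.003,0],[0,0,0],50],[[-0.014,-0.002,0],[0,0,0],50],[[-0.014,-0.001,0],[0,0,0],50],[[-0.014,0,0],[0,0,0],50],[[-0.008,0,0],[0,0,0],50]]'
python3 - <<'E'
from workcell import sensors,cams
from h import *
from scipy.spatial.transform import Rotation as R
o=sensors.get_obs();print(o['position'],R.from_quat(o['ee_rot']).as_matrix().round(3),np.round(o['joint_pos'],2),o['ft_force'])
for n in ['wrist']:
    m=cams.camera_model(n);p,d=cams.camera(n)
    np.savez(f'pics/{n}6.npz',p=p,d=d,K=m['intrinsics'],V=m['view'])
    cv2.imwrite(f'pics/{n}6.png',cv2.resize(p[...,::-1],(800,600)))
E
```

```text
clock: 6.32
position: [0.4912, -0.0347, 0.117]
ee_rot: [0.621, 0.681, 0.29, -0.257]
ft_force: [2.4, -0.5, -0.7]
grip_width: 0.5
[ 0.49124206 -0.03474037  0.1169793 ] [[-0.096  0.995  0.011]
 [ 0.698  0.059  0.714]
 [ 0.71   0.076 -0.7  ]] [ 0.14  0.44  0.33  1.88 -0.85  1.39  0.97] [ 2.38547878 -0.54109648 -0.67505756]
```

View pics/wrist6.png

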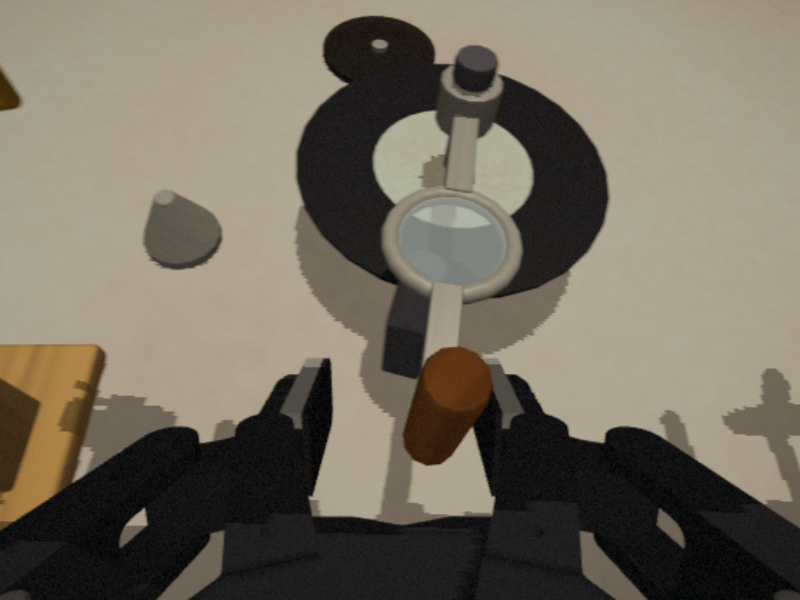

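Run:
```python
from h import *
f=np.load('pics/wrist6.npz');K,V=f['K'],f['V']
def L(n,q,z):
    r=ray(K,V,(q[0]*.7,q[1]*.7),z);print(n,r.round(4));return r
piv=L('cap',(476,61),.114);l=L('lens',(453,240),.091);h=L('htop',(457,379),.141);b=L('boss thru glass',(427,264),.066)
for q in (l,h,b):
    v=(q-piv)[:2];print(np.hypot(*v),np.degrees(np.arctan2(v[1],v[0])))
p=f['p'][120:215,255:375,::-1];cv2.imwrite('pics/w6c.png',cv2.resize(p,None,fx=6,fy=6,interpolation=cv2.INTER_CUBIC))
```

```text
cap [0.5146 0.1283 0.114 ]
lens [0.5086 0.0457 0.091 ]
htop [ 0.5017 -0.033   0.141 ]
boss thru glass [0.501  0.0503 0.066 ]
0.08273058027449098 -94.14002184902702
0.16180919419123227 -94.55888452094804
0.07914700361023112 -99.85783599664005
```

View pics/w6c.png

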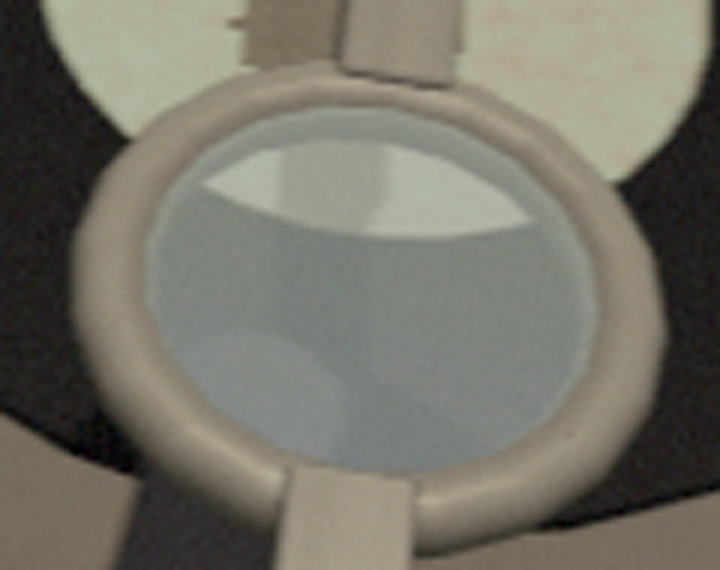

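```bash
python3 -m jog '[[[-0.009,0.001,0],[0,0,0],50],[[-0.008,0.001,0],[0,0,0],50],[[0,0,0],[0,0,0],50]]'
python3 - <<'E'
from workcell import sensors,cams
from h import *
o=sensors.get_obs();print(o['position'],o['ft_force'])
for n in ['wrist']:
    m=cams.camera_model(n);p,d=cams.camera(n)
    np.savez(f'pics/{n}7.npz',p=p,d=d,K=m['intrinsics'],V=m['view'])
    cv2.imwrite(f'pics/{n}7.png',cv2.resize(p[...,::-1],(800,600)))
E
```

```text
clock: 6.75
position: [0.4723, -0.0319, 0.117]
ee_rot: [0.621, 0.681, 0.29, -0.257]
ft_force: [-0.4, 0.1, 0.4]
grip_width: 0.498
[ 0.47232018 -0.03192363  0.11702372] [-0.35964149  0.06438518  0.36602682]
```

View pics/wrist7.png

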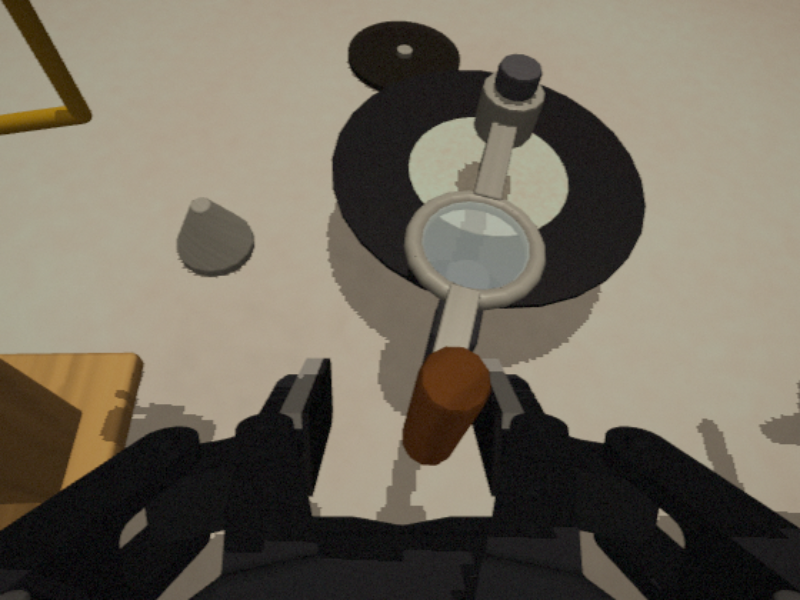

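Run:
```python
from h import *
f=np.load('pics/wrist7.npz');K,V=f['K'],f['V']
def L(n,q,z):
    r=ray(K,V,(q[0]*.7,q[1]*.7),z);print(n,r.round(4));return r
piv=L('cap',(519,69),.114);l=L('lens',(475,247),.091);h=L('htop',(456,380),.141);b=L('boss thru glass',(472,275),.066)
for q in (l,h,b):
    v=(q-piv)[:2];print(np.hypot(*v),np.degrees(np.arctan2(v[1],v[0])))
p=f['p'][125:220,275:395,::-1];cv2.imwrite('pics/w7c.png',cv2.resize(p,None,fx=6,fy=6,interpolation=cv2.INTER_CUBIC))
```

```text
cap [0.5147 0.1289 0.114 ]
lens [0.4985 0.0462 0.091 ]
htop [ 0.4826 -0.0305  0.141 ]
boss thru glass [0.5023 0.0495 0.066 ]
0.08428528583863719 -101.13511408551169
0.1626316850016237 -101.38932762256654
0.08035449824980098 -98.93363905949727
```

View pics/w7c.png

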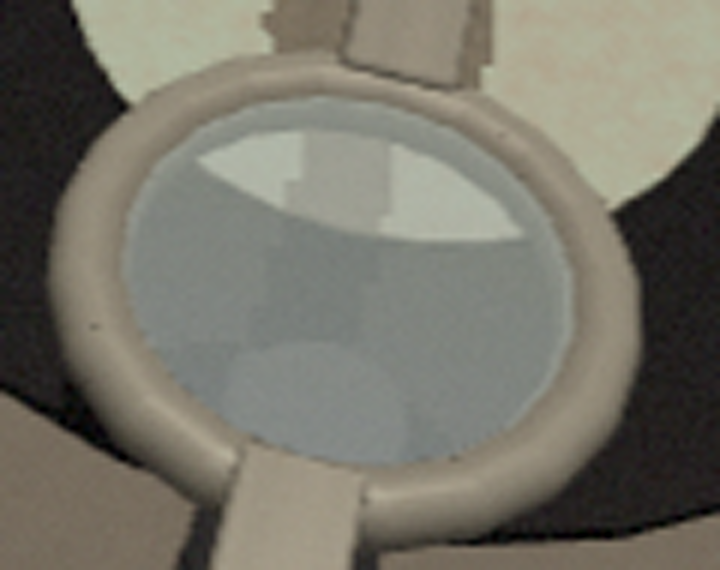

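```bash
python3 -m jog '[[[0.006,0,0],[0,0,0],50],[[0.005,0,0],[0,0,0],50],[[0,0,0],[0,0,0],50],[[0,-0.015,0.014],[0,0,0],50],[[0,-0.015,0.014],[0,0,0],50]]'; python3 -m jog '[[[0,-0.02,0.018],[0,0,0],50],[[0,-0.02,0.018],[0,0,0],50],[[0,-0.03,0.022],[0,0,0],50],[[0,-0.03,0.015],[0,0,0],50],[[0,0,0],[0,0,0],50]]'
python3 - <<'E'
from workcell import sensors,cams
from h import *
o=sensors.get_obs();print(o['position'],o['ft_force'])
for n in ['wrist','top']:
    m=cams.camera_model(n);p,d=cams.camera(n)
    np.savez(f'pics/{n}8.npz',p=p,d=d,K=m['intrinsics'],V=m['view'])
    c=p if n=='wrist' else p[160:280,190:350]
    cv2.imwrite(f'pics/{n}8.png',cv2.resize(c[...,::-1],(800,600),interpolation=cv2.INTER_CUBIC))
E
```

```text
clock: 7.42
position: [0.4839, -0.062, 0.1457]
ee_rot: [0.62, 0.682, 0.289, -0.259]
ft_force: [0.6, -1.3, 0.5]
grip_width: 0.499
clock: 8.05
position: [0.4825, -0.1724, 0.2267]
ee_rot: [0.622, 0.681, 0.289, -0.256]
ft_force: [0.3, -0.2, -0.2]
grip_width: 0.501
[ 0.48250844 -0.17239278  0.2266538 ] [ 0.32211951 -0.18415892 -0.19873444]
```

View pics/wrist8.png

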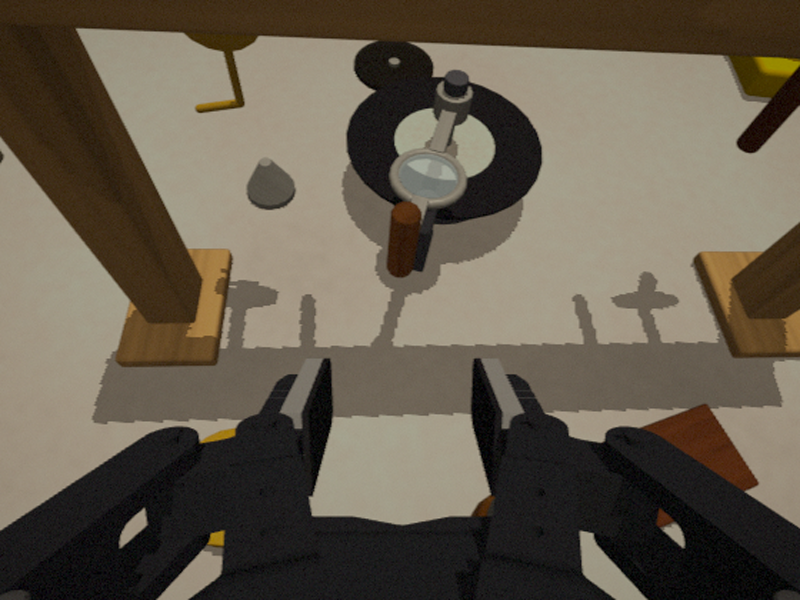

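View pics/top8.png

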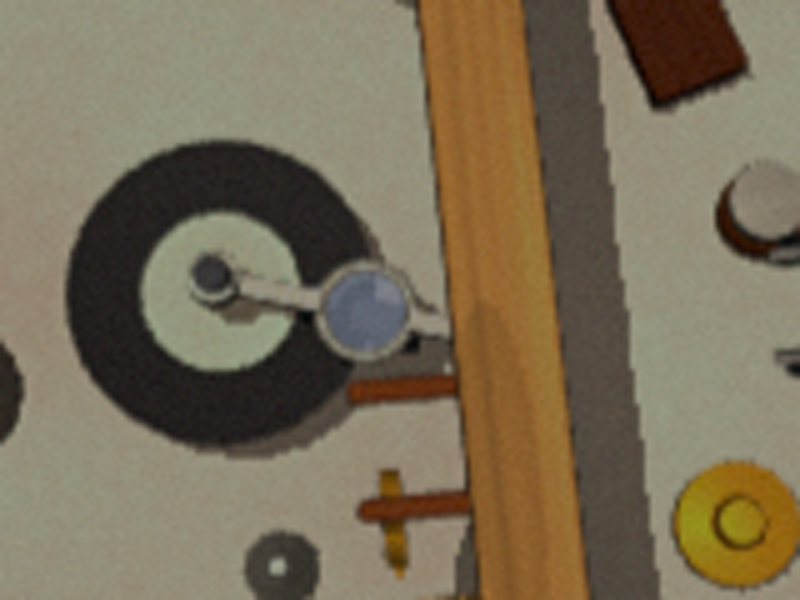

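Run:
```python
from h import *
def rep(f,pts):
    f=np.load(f);K,V=f['K'],f['V'];q={n:ray(K,V,p,z)[:2] for n,(p,z) in pts.items()}
    for n,x in q.items():
        v=x-q['cap'];print(n,x.round(4),np.hypot(*v).round(4),np.degrees(np.arctan2(v[1],v[0])).round(2))
w=lambda x,y:(x*.7,y*.7); t=lambda x,y:(190+(x+.5)/5-.5,160+(y+.5)/5-.5)
rep('pics/wrist8.npz',dict(cap=(w(457,76),.114),lens=(w(428,178),.091),htop=(w(405,212),.141)))
rep('pics/top8.npz',dict(cap=(t(211,273),.114),lens=(t(366,309),.091)))
f=np.load('pics/wrist8.npz')
cv2.imwrite('pics/w8c.png',cv2.resize(f['p'][95:200,240:370,::-1],None,fx=5.7,fy=5.7,interpolation=cv2.INTER_CUBIC))
```

```text
cap [0.5161 0.1324] 0.0 0.0
lens [0.499  0.0454] 0.0887 -101.15
htop [ 0.4822 -0.0302] 0.1661 -101.78
cap [0.5173 0.132 ] 0.0 0.0
lens [0.5015 0.0491] 0.0844 -100.77
```

View pics/w8c.png

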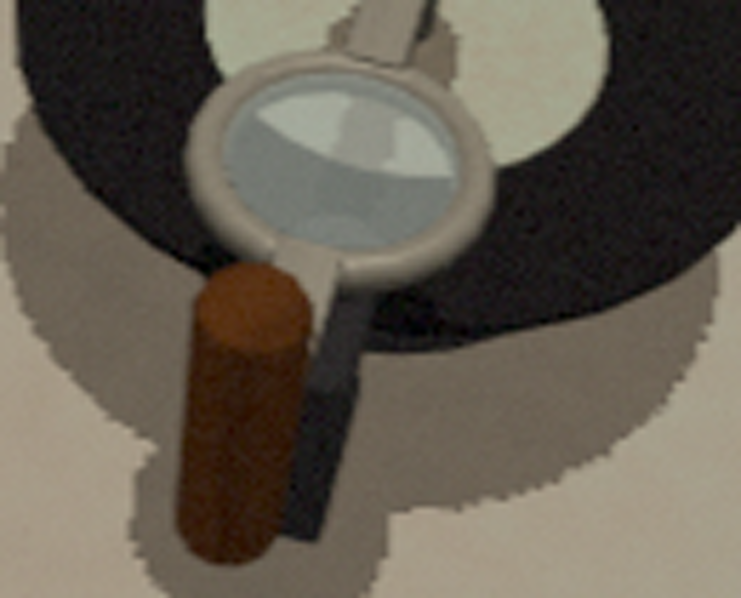

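```bash
python3 -m jog '[[[0,0,0],[0,0,0],50]]'; python3 -c "
from workcell import manip;print(manip.hand_in())"
```

```text
clock: 8.28
position: [0.4824, -0.1686, 0.2253]
ee_rot: [0.621, 0.682, 0.289, -0.258]
ft_force: [0.0, 0.5, -0.3]
grip_width: 0.498
the job is handed in; nothing more can be done
None
```

I swung the magnifier arm about 49° by its handle, and by my measurements the lens now stands within about 2 to 3 mm of straight above the clamp's boss (limit 9 mm). I handed the job in at 8.3 s. I reached in under the rail with the tool leaning about 45°, pushed the handle with one half-open finger, then freed it and backed out along the tool axis.

**Last checks:**
- **Lens:** after release it lies at about −100.8° (top camera) and −101.2° (wrist camera) around the spindle.
- **Boss:** the wrist camera gave about −100.5° before the move, and about −100° through the glass. The first, rougher top view gave about −102°. That spread is about 3 mm at the boss, inside the limit.
- **Contacts:** wrist force readings never passed about 3 N, so I saw no sign of knocking the rail. After backing out, the gripper was clear of everything.
- **Pressing, clamp and other things:** the arm bar lined up with the clamp seen below it, and nothing in the later pictures looked shifted. After the swing I did not measure the boss directly, since the lens covers it, nor the other items on the bench.

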